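# Roll a crank spindle across the inspection plate to the red line

### The arm

A 6-joint arm with a two-finger parallel gripper is mounted at the origin on a cart in front of the work surface, level with it; the furniture and walls round the work are solid. World frame = base frame: x ahead of the robot, y to its left, z up, the work surface at z = 0. Lengths are in m, angles in degrees, forces in N, time in s.
With the tool pointing down it reaches from about 0.4 to 0.825 m from the base axis. Payload 7 kg.
Tool frame: the origin (TCP) lies on the centre line of the jaws, within the pads' length; the fingertips stand 19 mm ahead of it and the grasp point (between the pads) is the TCP; z points along the fingers, y is the line along which they close (so a half turn about z gives the same grasp; the last joint's range is limited). The gripper opens to 88 mm and grips with 3 to 60 N. Pads are 19 mm wide; open, the fingers measure 130 mm over their backs; the gripper's body (78 mm by 193 mm) begins 47 mm behind the grasp point.
Start: joints at [16.507, 20.546, 0.682, 0, -70.136, -16.507], TCP at [0.675, -0, 0.246] pointing down, gripper open.
Joint ranges: [-176.03, 176.03], [-82.01, 121.73], [-58.28, 71.71], [-173.87, 95.51], [-174.79, -0.11], [-173.66, 173.66]. Speed limits (degrees/s): [136.94, 136.94, 172.46, 180, 180, 180].

### API

Orientations are given as [roll, pitch, yaw] about the fixed x, y, z axes, in that order (R = Rz(yaw) Ry(pitch) Rx(roll)).
In Python, from plant import * gives the robot as it stands. The module is installed in compiled form; this text tells all that it offers.
- The arm moves only by the tool play_rows, never from a script. Its argument "deltas" is a list of rows, each a list of 6 numbers: the shift along the world's x, y, z scaled (see below), then the turn, a rotation vector about the world's x, y, z scaled (see below). A call has 1 to 10 rows; each row shifts and turns the commanded pose from where the row before left it; what a row does not reach is not made up. The controller multiplies each number of a shift by 800 mm and each number of a turn by 180 degrees. A row lasts 1/10 s, in which the tool goes at most 50 mm and 8.59 degrees, less where a joint would pass 70% of its speed; a pose out of reach is approached as far as the arm can. A call with a number of a shift or a turn outside -1 to 1 is refused whole. A call with a gripper value outside its range is refused whole. "gripper" is the gripper command: -1 is shut, 1 is fully open, values between are in proportion, set as the call begins (left out, the last holds). The fingers move at their own pace and stop on an object; the grip force is fixed at half the most. Time passes only in rows, so rows that do not move let the fingers close. It gives the time, the measured TCP pose, the force, the opening and the grip force at its end, in the units of the state.
- get_obs(): the state, without advancing time (a new reading comes with each control period).
- snapshot(name): name is "scene" or "side" or "wrist"; returns (picture, depth): 400x640x3 uint8, blue, green, red; 400x640 float32, m along the optical axis (not along the pixel's ray), 0 where there is no reading.
- camera_model(name): a dict with "fx", "fy", "cx", "cy" (pixels), "world_to_cam" (4x4, takes a point from world to camera coordinates). Camera axes: x right, y down, z forward; pixel columns grow to the right and rows downward; lengths in m; the calibration is good to about 2 mm. A picture is of the moment at which its call begins: read the wrist's pose just before it. camera_model takes no time and is no camera call; for the wrist camera it gives the pose at the moment of the call.
- close_job(): hands the job in; it is judged then, once.
The state is a dict: "clock": time; "joint_pos": joint angles; "qvel": joint speeds; "tau": joint torques, N m; "tool_pos": TCP position; "orientation": TCP orientation; "force": force on the tool from outside, world axes, zero at the start; "moment": the same for the moment, N m; "opening": finger opening in m; "gripper_force": force on a finger pad.
Only numpy, scipy, OpenCV 4.12 (cv2) and the standard library are available. Lean on these libraries where they do the work, as an engineer would, in place of code of your own. Each camera call takes 0.05 s, during which the arm holds its last target. There are 200 camera calls.

### The job

Roll-test the blue and steel crank spindle for straightness: with a fingertip on top of it, push it sideways so that it rolls, rather than slides, across the rubber-faced plate until it lies still over the red line and parallel to it, roughly centred along it. Do not lift or tip the spindle, leave the things around the plate where they are, and let go of it at the end.

Things in the scene. Friction and masses are not known exactly. Their poses are not given: they have to be found in the camera images.
- spindle: crank spindle: a lying cylinder, 30 mm diameter, 124 mm long, 0.25 kg, blue in the middle 60 mm, steel at both ends, a yellow stripe along the blue part (on top at the start). Origin at its centre on the axis, 15 mm above the plate top; x runs along the cylinder, z points to the stripe. Starts nearly parallel to the lines, 105 to 145 mm from the red one. Slight rolling resistance: a slow roll soon stops.
- plate: fixed inspection plate lying on the bench, 170 mm (its x) by 360 mm (its y), 14 mm thick, aluminium with a black rubber top. Origin under its centre, on the bench; the spindle rolls along the plate's y axis.
- red_line: the goal: a red line painted across the rubber near one end of the plate, 130 mm long (its x, which is also the plate's x) and 10 mm wide (its y), flat. Origin at its centre, on the plate's top, 125 mm from the plate's centre; which end it is at varies.
- white_line: a white line just like the red one, near the other end of the plate; not the goal. Origin at its centre.
- patch_tin: bystander, loose: a green and grey tin, 52 x 77 x 21 mm, on the bench at the far side of the plate. Origin under its centre.
- tape_measure: bystander, loose: a yellow tape measure, 65 x 82 x 36 mm, on the bench at the far side of the plate. Origin under its centre.
- spanner: bystander, loose: a steel spanner, 22 x 167 x 5 mm, lying along the near side of the plate. Origin under its centre.
Not all that is in view belongs to the job. There is more than one size of the spindle; the one meant has the size given above.

How it is judged:
By the outcome, as a careful person would: the job done as asked, in the order asked, and still so for the second after the job is handed in, with the robot touching nothing.
It also fails if it takes over 58 s, if anything falls off the work surface, if the arm or the gripper's body presses on something with over 40 N, if the wrist force passes 120 N, or if a joint passes its speed limit or range.

## Working session

There is one attempt and no reset: what is moved stays moved. The work goes in short steps, Python scripts to look and compute and a tool call to move; the robot and the scene stay as the last step left them, time stands still between calls to the robot, and variables do not carry over. Pictures are saved under pics/ and viewed, at most 10 in all, crops included, and the job is handed in when it is done.

Besides the shell and the picture viewer there is one more tool, called after "Emit:" by a JSON object that holds its "fn" and its "kwargs". play_rows: Moves the arm, as the interface text tells. Its arguments: {"type":"object","properties":{"deltas":{"type":"array","items":{"type":"array","items":{"type":"number","minimum":-1,"maximum":1}}},"gripper":{"type":"number"}},"required":["deltas"]}

```bash
mkdir -p pics; cat > h.py <<'E'
from plant import *
import numpy as np, cv2
def ray(c,u,v):
    T=np.linalg.inv(c["world_to_cam"]); d=T[:3,:3]@np.array([(u-c["cx"])/c["fx"],(v-c["cy"])/c["fy"],1.]); return T[:3,3],d
def onplane(c,u,v,z):
    o,d=ray(c,u,v); return o+d*(z-o[2])/d[2]
def tri(c1,p1,c2,p2):
    o1,d1=ray(c1,*p1);o2,d2=ray(c2,*p2)
    s=np.linalg.lstsq(np.c_[d1,-d2],o2-o1,rcond=None)[0]
    a=o1+d1*s[0];b=o2+d2*s[1];return (a+b)/2,np.linalg.norm(a-b)
E
python3 - <<'E'
from h import *
o=get_obs();print(o)
for n in ("scene","wrist"):
    c=camera_model(n);p,d=snapshot(n);cv2.imwrite(f"pics/{n}0.png",p);np.savez(f"{n}0.npz",p=p,d=d,**c)
    print(n,c)
E
```

```text
{'clock': 0.0, 'joint_pos': array([ 1.65073944e+01,  2.05912088e+01,  6.31347035e-01, -1.86340639e-02,
       -7.01366341e+01, -1.65061437e+01]), 'qvel': array([-0.02540543, -0.08357328, -0.03542049,  0.00082702,  0.06253666,
        0.10487561]), 'tau': array([-8.00930356e-04, -5.82726967e+01,  2.93058443e+01,  6.99745238e+00,
        6.93249181e-03, -2.06530804e-04]), 'tool_pos': array([ 6.74519377e-01, -3.42615039e-05,  2.44611469e-01]), 'orientation': array([ 1.79902504e+02, -1.06235169e-02, -9.00050865e+01]), 'force': array([-0.12938492,  0.02164241,  0.57774144]), 'moment': array([ 0.00060618,  0.04261909, -0.02031711]), 'gripper_force': 0.0, 'opening': 0.08791389546975313}
scene {'fx': 466.16818481397087, 'fy': 466.16818481397087, 'cx': 318.29860118361773, 'cy': 200.095869353698, 'world_to_cam': array([[ 0.80161268, -0.59772157, -0.012085  , -0.51425782],
       [-0.42658136, -0.55769782, -0.71204036,  0.27275955],
       [ 0.4188621 ,  0.57593582, -0.70203452,  0.81927024],
       [ 0.        ,  0.        ,  0.        ,  1.        ]])}
wrist {'fx': 313.52621541056544, 'fy': 313.52621541056544, 'cx': 317.64680515952074, 'cy': 198.88021424892565, 'world_to_cam': array([[-9.99998079e-01, -3.38858728e-04,  1.93039591e-03,
         6.74329139e-01],
       [ 2.12360898e-04,  9.60407981e-01,  2.78597315e-01,
        -3.54205548e-02],
       [-1.94837277e-03,  2.78597190e-01, -9.60406065e-01,
         3.91469286e-01],
       [ 0.00000000e+00,  0.00000000e+00,  0.00000000e+00,
         1.00000000e+00]])}
```

View pics/scene0.png

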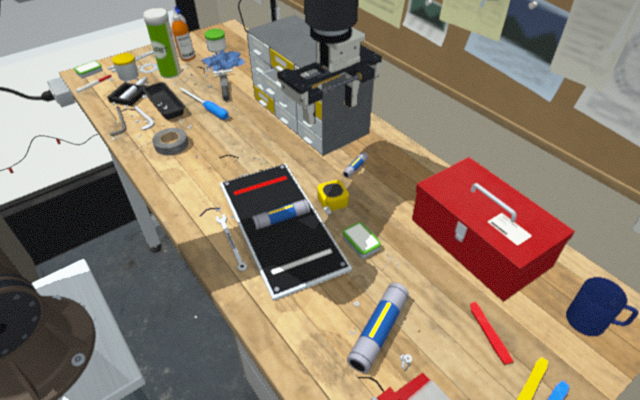

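View pics/wrist0.png

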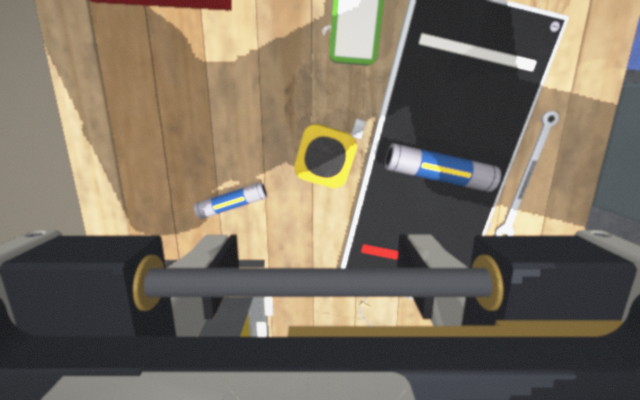

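The scene view shows the plate: red line at (260,185), white line at (302,261), spindle with yellow stripe at (282,214). The large one at (380,325) and the small one at (355,165) are decoys. In the wrist view the spindle is at (443,167) and the white line at (477,52). The red line is partly hidden by a finger, at (380,252).

```bash
cat > m.py <<'E'
from h import *
def blob(p,kind,roi):
    hsv=cv2.cvtColor(p,cv2.COLOR_BGR2HSV);R={"blue":((100,120,50),(125,255,255)),"yellow":((20,120,120),(35,255,255)),"white":((0,0,130),(179,60,255)),"red":((0,150,90),(8,255,255))}[kind]
    m=cv2.inRange(hsv,*[np.array(x) for x in R]);k=np.zeros_like(m);x0,y0,x1,y1=roi;k[y0:y1,x0:x1]=255;m&=k
    n,l,s,c=cv2.connectedComponentsWithStats(m);i=1+np.argmax(s[1:,4]);m=(l==i).astype(np.uint8)
    cn=max(cv2.findContours(m,0,2)[0],key=cv2.contourArea)
    (cx,cy),wh,a=r=cv2.minAreaRect(cn);b=cv2.boxPoints(r);return c[i],b,s[i,4],m
def ends(b): # midpoints of short sides
    e=[(b[i]+b[(i+1)%4])/2 for i in range(4)]
    l=[np.linalg.norm(b[i]-b[(i+1)%4]) for i in range(4)]
    j=int(np.argmin(l[:2]));return e[j],e[j+2]
E
python3 - <<'E'
from m import *
S=np.load("scene0.npz");W=np.load("wrist0.npz")
rs={"red":(225,165,295,205),"white":(265,245,338,278),"yellow":(255,200,315,225),"blue":(255,195,320,230)}
rw={"white":(415,28,540,75),"yellow":(410,155,480,185),"blue":(405,140,485,195)}
c2={}
for n,z in (("red",.014),("white",.014),("yellow",.044),("blue",.035)):
    c,b,a,m=blob(S["p"],n,rs[n]);e=ends(b)
    print("S",n,c.round(1),a,onplane(S,*c,z).round(4),[onplane(S,*q,z).round(4)for q in e])
    ds=S["d"];
    if n in rw:
        cw,bw,aw,mw=blob(W["p"],n,rw[n]);ew=ends(bw)
        print("W",n,cw.round(1),aw,onplane(W,*cw,z).round(4),[onplane(W,*q,z).round(4)for q in ew],"tri",tri(S,c,W,cw))
        d=W["d"];v,u=int(cw[1]),int(cw[0]);o,dd=ray(W,*cw);print(" depth pt",o+dd*d[v,u])
    v,u=int(c[1]),int(c[0]);o,dd=ray(S,*c);print(" depthS",o+dd*ds[v,u])
# height map max along possible gripper region
T=np.linalg.inv(S["world_to_cam"]);v,u=np.mgrid[:400,:640];d=S["d"]
P=np.stack([(u-S["cx"])/S["fx"]*d,(v-S["cy"])/S["fy"]*d,d],-1)@T[:3,:3].T+T[:3,3]
k=(d>0)&(P[...,2]>.09)&(P[...,2]<.4)&(P[...,0]>.3)&(P[...,0]<.9)&(abs(P[...,1])<.5)
H={}
for q in P[k]: 
    g=tuple((np.floor(q[:2]/.1)*.1).round(1));H[g]=max(H.get(g,0),q[2].round(2))
print(sorted((float(a),float(b),float(z)) for (a,b),z in H.items()))
E
```

```text
S red [259.3 185.2] 220 [0.5514 0.113  0.014 ] [array([0.6179, 0.0984, 0.014 ]), array([0.4898, 0.1265, 0.014 ])]
 depthS [0.55075447 0.11163342 0.01536245]
S white [300.1 261.5] 282 [ 0.4976 -0.1317  0.014 ] [array([ 0.5651, -0.1451,  0.014 ]), array([ 0.4365, -0.1186,  0.014 ])]
W white [477.6  52. ] 1370 [ 0.5009 -0.1331  0.014 ] [array([ 0.5652, -0.1474,  0.014 ]), array([ 0.4356, -0.119 ,  0.014 ])] tri (array([ 0.4990662 , -0.13218481,  0.01263332]), np.float64(0.0032071274806710435))
 depth pt [ 0.50105408 -0.13303109  0.01427536]
 depthS [ 0.49778499 -0.1313719   0.01346965]
S yellow [279.6 209.1] 44 [ 0.5316 -0.0085  0.044 ] [array([ 0.5579, -0.0141,  0.044 ]), array([ 0.5074, -0.0037,  0.044 ])]
W yellow [448.5 170.4] 172 [ 0.5301 -0.0087  0.044 ] [array([ 0.5588, -0.015 ,  0.044 ]), array([ 0.5057, -0.0034,  0.044 ])] tri (array([ 0.53088365, -0.00927078,  0.04533573]), np.float64(0.0006620244592237413))
 depth pt [ 0.5309305  -0.00912776  0.0459968 ]
 depthS [ 0.53181941 -0.00816981  0.04364357]
S blue [282.4 215.7] 269 [ 0.5299 -0.0211  0.035 ] [array([ 0.5589, -0.0274,  0.035 ]), array([ 0.5012, -0.015 ,  0.035 ])]
W blue [446.9 160.4] 579 [ 0.5295 -0.0184  0.035 ] [array([ 0.5591, -0.0246,  0.035 ]), array([ 0.4991, -0.0123,  0.035 ])] tri (array([ 0.52987405, -0.01912615,  0.03407051]), np.float64(0.0022686943941488936))
 depth pt [ 0.53199209 -0.01934778  0.04108854]
 depthS [ 0.52938445 -0.02195748  0.03605224]
[(0.3, -0.5, 0.15), (0.4, -0.5, 0.15), (0.5, -0.1, 0.34), (0.5, 0.0, 0.34), (0.6, -0.1, 0.4), (0.6, 0.0, 0.4), (0.6, 0.2, 0.13), (0.7, -0.5, 0.12), (0.7, -0.4, 0.11), (0.7, -0.3, 0.11), (0.7, -0.2, 0.11), (0.7, -0.1, 0.4), (0.7, 0.0, 0.34), (0.7, 0.1, 0.22), (0.7, 0.2, 0.22), (0.7, 0.3, 0.22), (0.7, 0.4, 0.22), (0.8, -0.5, 0.11), (0.8, -0.4, 0.14), (0.8, -0.3, 0.14), (0.8, -0.2, 0.11), (0.8, 0.1, 0.22), (0.8, 0.2, 0.22), (0.8, 0.3, 0.22), (0.8, 0.4, 0.22)]
```

Emit:
{"fn": "play_rows", "kwargs": {"deltas": [[-0.0184, -0.0028, -0.005, 0, 0, -0.0473], [-0.0184, -0.0028, -0.005, 0, 0, -0.0473], [-0.0184, -0.0028, -0.005, 0, 0, -0.0473], [-0.0184, -0.0028, -0.005, 0, 0, -0.0473], [-0.0184, -0.0028, -0.005, 0, 0, -0.0473], [-0.0184, -0.0028, -0.005, 0, 0, -0.0473], [-0.0184, -0.0028, -0.005, 0, 0, -0.0473], [-0.0184, -0.0028, -0.005, 0, 0, -0.0473], [-0.0184, -0.0028, -0.005, 0, 0, -0.0473], [-0.0184, -0.0028, -0.005, 0, 0, -0.0473]], "gripper": -1}}

```text
clock: 1.1
tool_pos: [0.5269, -0.0226, 0.2051]
orientation: [-180.0, -0.0, -175.5]
force: [0.4, 0.4, -0.5]
opening: 0.013
gripper_force: 0.0
```

Emit:
{"fn": "play_rows", "kwargs": {"deltas": [[0, 0, -0.02, 0, 0, -0.0475], [0, 0, -0.02, 0, 0, -0.0475], [0, 0, -0.02, 0, 0, 0], [0, 0, -0.02, 0, 0, 0], [0, 0, -0.02, 0, 0, 0], [0, 0, -0.02, 0, 0, 0], [0, 0, -0.02, 0, 0, 0], [0, 0, 0, 0, 0, 0], [0, 0, 0, 0, 0, 0]]}}

```text
clock: 2.0
tool_pos: [0.5277, -0.0225, 0.0936]
orientation: [-180.0, -0.0, 167.8]
force: [-0.6, -0.4, 0.3]
opening: 0.0006
gripper_force: 0.0
```

```bash
python3 - <<'E'
from h import *
print(get_obs()["tool_pos"],get_obs()["orientation"],get_obs()["opening"])
a=[]
for n in ("side","wrist"):
    c=camera_model(n);p,d=snapshot(n);np.savez(f"{n}1.npz",p=p,d=d,**c);a.append(p)
cv2.imwrite("pics/c1.png",cv2.resize(np.vstack(a),(480,600)))
E
```

```text
[ 0.52770344 -0.02250338  0.09358014] [-1.79965896e+02 -3.98280105e-02  1.67768052e+02] 0.0005851359482485928
```

View pics/c1.png

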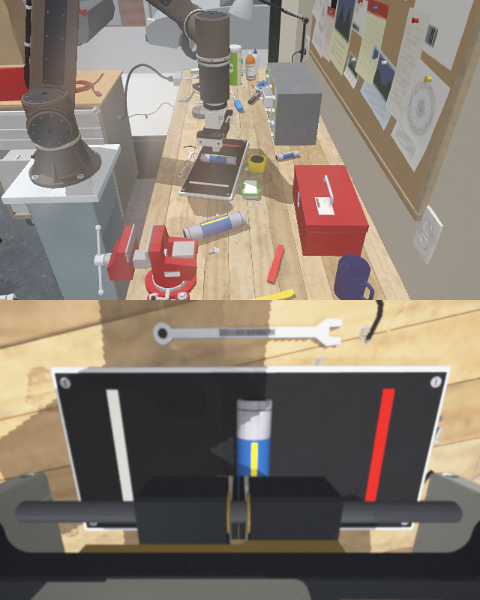

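```bash
python3 - <<'E'
import numpy as np,cv2
a=np.load("side1.npz")["p"][130:280,220:360];b=np.load("wrist1.npz")["p"][120:340,220:420]
cv2.imwrite("pics/c2.png",np.hstack([cv2.resize(a,(400,440),interpolation=2),cv2.resize(b,(400,440))]))
E
```

```text
(no output)
```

View pics/c2.png

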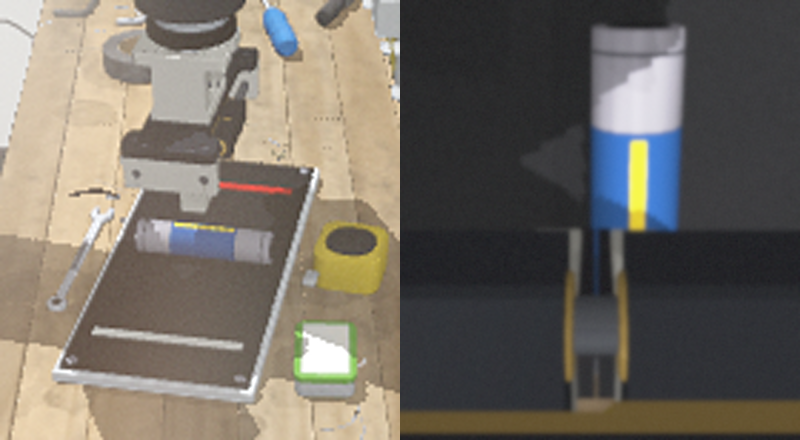

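```bash
python3 - <<'E'
from m import *
c=camera_model("scene");p,d=snapshot("scene")
def px(q):
    r=c["world_to_cam"]@np.r_[q,1];return np.array([c["fx"]*r[0]/r[2]+c["cx"],c["fy"]*r[1]/r[2]+c["cy"]])
n=np.array([.212,.977,0]);t=np.array([.5277,-.0225,.0936-.019]);u=px(t)
print(u,px(t+.02*n)-u,px(t-.02*n)-u)
x,y=int(u[0]),int(u[1]);q=p[y-50:y+30,x-50:x+50].copy()
q=cv2.resize(q,(800,600),interpolation=2)
for s in(-.02,0,.02):
    w=px(t+s*n)-(x-50,y-50);cv2.circle(q,(int(w[0]*8),int(w[1]*7.5)),3,(0,0,255),-1)
cv2.imwrite("pics/c3.png",q)
E
```

```text
[280.66962058 203.48227989] [-3.41079367 -6.03977115] [3.50319373 6.20339149]
```

View pics/c3.png

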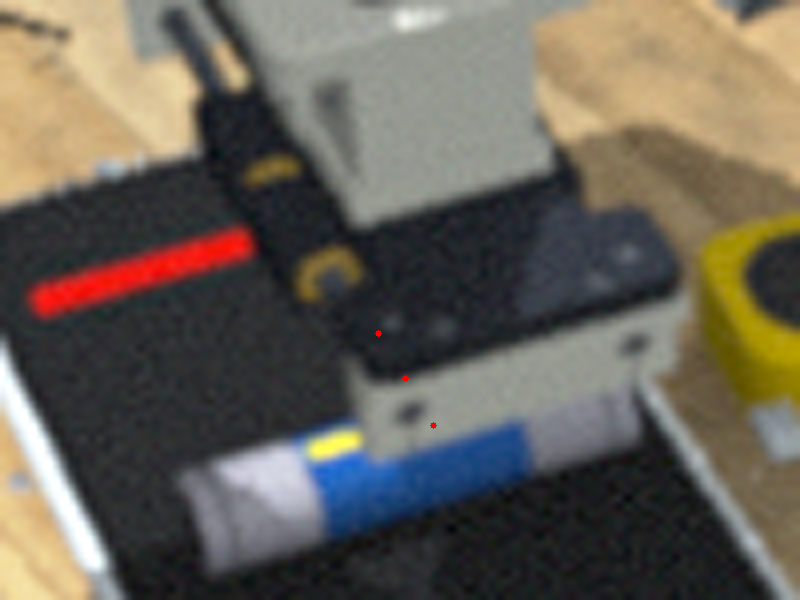

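The crop shows the closed fingertips hanging over the blue part at (415,450). Their backs are about 20 mm from the centre line, so there is a flat of roughly ±20 mm to use. Descending gently onto the top.

Emit:
{"fn": "play_rows", "kwargs": {"deltas": [[0, 0, -0.015, 0, 0, 0], [0, 0, -0.015, 0, 0, 0], [0, 0, -0.004, 0, 0, 0], [0, 0, 0, 0, 0, 0], [0, 0, 0, 0, 0, 0]]}}

```text
clock: 2.65
tool_pos: [0.5278, -0.0225, 0.0662]
orientation: [-180.0, -0.0, 167.8]
force: [0.7, -1.0, -0.0]
opening: 0.0007
gripper_force: 0.0
```

Emit:
{"fn": "play_rows", "kwargs": {"deltas": [[0, 0, -0.001, 0, 0, 0], [0, 0, -0.001, 0, 0, 0], [0, 0, 0, 0, 0, 0], [0, 0, 0, 0, 0, 0]]}}

```text
clock: 3.05
tool_pos: [0.5278, -0.0224, 0.0649]
orientation: [180.0, 0.0, 167.8]
force: [1.2, 0.7, 1.1]
opening: 0.0006
gripper_force: 0.0
```

Emit:
{"fn": "play_rows", "kwargs": {"deltas": [[0, 0, -0.001, 0, 0, 0], [0, 0, 0, 0, 0, 0], [0, 0, 0, 0, 0, 0]]}}

```text
clock: 3.35
tool_pos: [0.5277, -0.0224, 0.064]
orientation: [-180.0, -0.0, 167.8]
force: [-0.3, 0.5, -0.5]
opening: 0.0007
gripper_force: 0.0
```

Emit:
{"fn": "play_rows", "kwargs": {"deltas": [[0, 0, -0.001, 0, 0, 0], [0, 0, 0, 0, 0, 0], [0, 0, 0, 0, 0, 0]]}}

```text
clock: 3.65
tool_pos: [0.5277, -0.0224, 0.0631]
orientation: [-180.0, -0.0, 167.8]
force: [-0.7, 0.9, 0.2]
opening: 0.0005
gripper_force: 0.0
```

Emit:
{"fn": "play_rows", "kwargs": {"deltas": [[0, 0, -0.001, 0, 0, 0], [0, 0, 0, 0, 0, 0], [0, 0, 0, 0, 0, 0]]}}

```text
clock: 3.95
tool_pos: [0.5279, -0.0224, 0.0627]
orientation: [-180.0, 0.0, 167.8]
force: [-2.0, -0.8, 4.9]
opening: 0.0003
gripper_force: 2.4
```

Emit:
{"fn": "play_rows", "kwargs": {"deltas": [[0, 0, -0.001, 0, 0, 0], [0, 0, 0, 0, 0, 0], [0, 0, 0, 0, 0, 0]]}}

```text
clock: 4.25
tool_pos: [0.5279, -0.0225, 0.0625]
orientation: [-180.0, 0.0, 167.8]
force: [-3.6, -0.1, 11.9]
opening: 0.0003
gripper_force: 5.9
```

Emit:
{"fn": "play_rows", "kwargs": {"deltas": [[0.0005, 0.0024, 0, 0, 0, 0], [0.001, 0.0049, 0, 0, 0, 0], [0.001, 0.0049, 0, 0, 0, 0], [0.001, 0.0049, 0, 0, 0, 0], [0.0011, 0.0049, 0, 0, 0, 0], [0.0011, 0.0049, 0, 0, 0, 0], [0.0011, 0.0049, 0, 0, 0, 0], [0.0005, 0.0024, 0, 0, 0, 0], [0, 0, 0, 0, 0, 0]]}}

```text
clock: 5.15
tool_pos: [0.5344, 0.0054, 0.063]
orientation: [180.0, 0.1, 167.8]
force: [-4.8, 0.6, 16.1]
opening: 0.0006
gripper_force: 7.9
```

```bash
cat > loc.py <<'E'
from m import *
e=np.array([.977,-.212]);n=np.array([.212,.977]);red=np.array([.5535,.1125])
def sp(name="wrist"):
    """spindle: non-black pixels by depth height above the rubber, inside the plate, below finger level"""
    c=camera_model(name);p,d=snapshot(name);T=np.linalg.inv(c["world_to_cam"]);v,u=np.mgrid[:400,:640]
    P=np.stack([(u-c["cx"])/c["fx"]*d,(v-c["cy"])/c["fy"]*d,d],-1)@T[:3,:3].T+T[:3,3]
    q=P[...,:2]-red;a=q@e;b=q@n
    k=(d>0)&(P[...,2]>.036)&(P[...,2]<.047)&(abs(a)<.085)&(b>-.2)&(b<.04)
    m,l,s,_=cv2.connectedComponentsWithStats(k.astype(np.uint8));i=1+np.argmax(s[1:,4]);k=l==i
    a,b,z=a[k],b[k],P[...,2][k];f=np.polyfit(a,b,1)
    print(name,"n",k.sum(),"along %.4f..%.4f  b@mid-range %.4f b@0 %.4f slope deg %.2f zmax %.4f bspan %.4f"%(a.min(),a.max(),np.polyval(f,(a.min()+a.max())/2),f[1],np.degrees(np.arctan(f[0])),np.percentile(z,98),np.percentile(b,98)-np.percentile(b,2)))
    return p
E
python3 - <<'E'
from loc import *
print(get_obs()["tool_pos"],get_obs()["force"])
a=sp("wrist");b=sp("scene")
cv2.imwrite("pics/c4.png",np.hstack([cv2.resize(a,(400,300)),cv2.resize(b[140:300,200:370],(400,300))]))
E
```

```text
[0.53435283 0.00537633 0.06303809] [-4.84674462  0.60592342 16.10820725]
wrist n 4803 along -0.0565..0.0142  b@mid-range -0.1089 b@0 -0.1088 slope deg 0.24 zmax 0.0453 bspan 0.0254
scene n 175 along -0.0568..-0.0128  b@mid-range -0.1141 b@0 -0.1132 slope deg 1.49 zmax 0.0449 bspan 0.0232
```

View pics/c4.png

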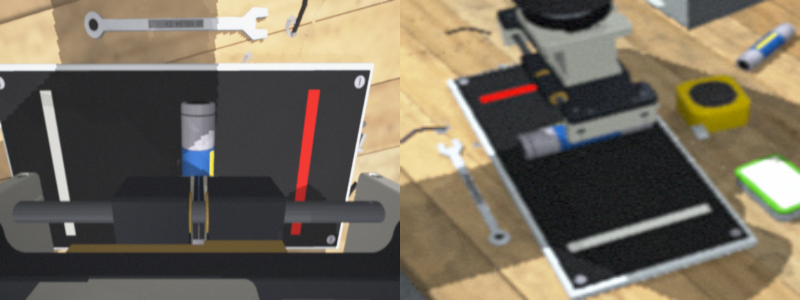

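Emit:
{"fn": "play_rows", "kwargs": {"deltas": [[0.0005, 0.0024, 0, 0, 0, 0], [0.001, 0.0049, 0, 0, 0, 0], [0.0011, 0.0049, 0, 0, 0, 0], [0.0011, 0.0049, 0, 0, 0, 0], [0.001, 0.0049, 0, 0, 0, 0], [0.001, 0.0049, 0, 0, 0, 0], [0.001, 0.0049, 0, 0, 0, 0], [0, 0, 0, 0, 0, 0], [0, 0, 0, 0, 0, 0]]}}

```text
clock: 6.15
tool_pos: [0.54, 0.031, 0.0625]
orientation: [179.9, 0.1, 167.8]
force: [-1.3, 0.8, 8.9]
opening: 0.0006
gripper_force: 4.3
```

Emit:
{"fn": "play_rows", "kwargs": {"deltas": [[0, 0, 0.001, 0, 0, 0], [0, 0, 0.002, 0, 0, 0], [0, 0, 0.005, 0, 0, 0], [0, 0, 0.005, 0, 0, 0], [0, 0, 0, 0, 0, 0]]}}

```text
clock: 6.65
tool_pos: [0.5393, 0.0304, 0.0725]
orientation: [180.0, 0.0, 167.8]
force: [-0.0, -1.1, -0.2]
opening: 0.0002
gripper_force: 0.0
```

```bash
python3 - <<'E'
from loc import *
t=get_obs()["tool_pos"];print(t,(t[:2]-red)@n,(t[:2]-red)@e,get_obs()["force"])
sp("wrist")
E
```

```text
[0.53927507 0.03042706 0.07253323] -0.08320094686129569 0.0035017098955089257 [-0.00507092 -1.11971225 -0.16055049]
wrist n 4491 along -0.0565..0.0025  b@mid-range -0.0957 b@0 -0.0957 slope deg -0.10 zmax 0.0453 bspan 0.0257
```

Emit:
{"fn": "play_rows", "kwargs": {"deltas": [[-0.0019, -0.0087, 0, 0, 0, 0], [-0.0019, -0.0087, 0, 0, 0, 0], [-0.0019, -0.0087, 0, 0, 0, 0], [-0.0019, -0.0087, 0, 0, 0, 0], [0, 0, -0.004, 0, 0, 0], [0, 0, -0.005, 0, 0, 0], [0, 0, -0.003, 0, 0, 0], [0, 0, -0.001, 0, 0, 0], [0, 0, 0, 0, 0, 0], [0, 0, 0, 0, 0, 0]]}}

```text
clock: 7.7
tool_pos: [0.5329, 0.0026, 0.0622]
orientation: [-180.0, 0.0, 167.8]
force: [-3.8, -1.4, 10.8]
opening: 0.0003
gripper_force: 5.2
```

Emit:
{"fn": "play_rows", "kwargs": {"deltas": [[0.0005, 0.0024, 0, 0, 0, 0], [0.001, 0.0049, 0, 0, 0, 0], [0.0011, 0.0049, 0, 0, 0, 0], [0.0011, 0.0049, 0, 0, 0, 0], [0.001, 0.0049, 0, 0, 0, 0], [0.0011, 0.0049, 0, 0, 0, 0], [0.001, 0.0049, 0, 0, 0, 0], [0.0011, 0.0049, 0, 0, 0, 0], [0.0011, 0.0049, 0, 0, 0, 0], [0.0005, 0.0024, 0, 0, 0, 0]]}}

```text
clock: 8.7
tool_pos: [0.5413, 0.0385, 0.063]
orientation: [180.0, 0.1, 167.8]
force: [-4.9, 1.0, 15.6]
opening: 0.0001
gripper_force: 7.8
```

Emit:
{"fn": "play_rows", "kwargs": {"deltas": [[0.0005, 0.0024, 0, 0, 0, 0], [0.001, 0.0049, 0, 0, 0, 0], [0.0011, 0.0049, 0, 0, 0, 0], [0.0011, 0.0049, 0, 0, 0, 0], [0.001, 0.0049, 0, 0, 0, 0], [0.0011, 0.0049, 0, 0, 0, 0], [0.001, 0.0049, 0, 0, 0, 0], [0.0003, 0.0012, 0, 0, 0, 0], [0, 0, 0, 0, 0, 0], [0, 0, 0, 0, 0, 0]]}}

```text
clock: 9.7
tool_pos: [0.547, 0.0646, 0.0621]
orientation: [180.0, 0.1, 167.8]
force: [-0.7, 0.1, 6.9]
opening: 0.0002
gripper_force: 3.1
```

Emit:
{"fn": "play_rows", "kwargs": {"deltas": [[0, 0, 0.001, 0, 0, 0], [0, 0, 0.002, 0, 0, 0], [0, 0, 0.005, 0, 0, 0], [0, 0, 0.005, 0, 0, 0], [0, 0, 0, 0, 0, 0]]}}

```text
clock: 10.2
tool_pos: [0.5464, 0.0642, 0.0725]
orientation: [180.0, 0.0, 167.8]
force: [0.7, 0.5, 0.4]
opening: 0.0007
gripper_force: 0.0
```

```bash
python3 - <<'E'
from loc import *
t=get_obs()["tool_pos"];print(t,(t[:2]-red)@n,(t[:2]-red)@e,get_obs()["force"])
sp("wrist")
E
```

```text
[0.5464464  0.06420468 0.07254376] -0.0486798954479851 0.003347240976337742 [0.74610207 0.4764773  0.4377027 ]
wrist n 4441 along -0.0564..0.0036  b@mid-range -0.0637 b@0 -0.0637 slope deg -0.02 zmax 0.0453 bspan 0.0252
```

Emit:
{"fn": "play_rows", "kwargs": {"deltas": [[-0.002, -0.0095, 0, 0, 0, 0], [-0.0021, -0.0095, 0, 0, 0, 0], [-0.002, -0.0095, 0, 0, 0, 0], [-0.002, -0.0094, 0, 0, 0, 0], [0, 0, -0.004, 0, 0, 0], [0, 0, -0.005, 0, 0, 0], [0, 0, -0.003, 0, 0, 0], [0, 0, -0.001, 0, 0, 0], [0, 0, 0, 0, 0, 0], [0, 0, 0, 0, 0, 0]]}}

```text
clock: 11.25
tool_pos: [0.5398, 0.0339, 0.0622]
orientation: [-180.0, 0.0, 167.8]
force: [-4.0, -0.7, 10.5]
opening: 0.0006
gripper_force: 5.2
```

Emit:
{"fn": "play_rows", "kwargs": {"deltas": [[0.0005, 0.0024, 0, 0, 0, 0], [0.001, 0.0049, 0, 0, 0, 0], [0.0011, 0.0049, 0, 0, 0, 0], [0.0011, 0.0049, 0, 0, 0, 0], [0.001, 0.0049, 0, 0, 0, 0], [0.0011, 0.0049, 0, 0, 0, 0], [0.001, 0.0049, 0, 0, 0, 0], [0.0011, 0.0049, 0, 0, 0, 0], [0.0011, 0.0049, 0, 0, 0, 0], [0.0005, 0.0024, 0, 0, 0, 0]]}}

```text
clock: 12.25
tool_pos: [0.5481, 0.0699, 0.063]
orientation: [180.0, 0.1, 167.8]
force: [-4.3, 0.7, 15.8]
opening: 0.0003
gripper_force: 7.5
```

Emit:
{"fn": "play_rows", "kwargs": {"deltas": [[0.0005, 0.0024, 0, 0, 0, 0], [0.001, 0.0049, 0, 0, 0, 0], [0.0011, 0.0049, 0, 0, 0, 0], [0.0011, 0.0049, 0, 0, 0, 0], [0.001, 0.0049, 0, 0, 0, 0], [0.0011, 0.0049, 0, 0, 0, 0], [0.001, 0.0049, 0, 0, 0, 0], [0.0003, 0.0012, 0, 0, 0, 0], [0, 0, 0, 0, 0, 0], [0, 0, 0, 0, 0, 0]]}}

```text
clock: 13.25
tool_pos: [0.5538, 0.0959, 0.062]
orientation: [180.0, 0.1, 167.8]
force: [1.7, 1.7, 5.6]
opening: 0.0001
gripper_force: 3.0
```

Emit:
{"fn": "play_rows", "kwargs": {"deltas": [[0, 0, 0.001, 0, 0, 0], [0, 0, 0.002, 0, 0, 0], [0, 0, 0.005, 0, 0, 0], [0, 0, 0.005, 0, 0, 0], [0, 0, 0, 0, 0, 0]]}}

```text
clock: 13.75
tool_pos: [0.5532, 0.0955, 0.0726]
orientation: [180.0, 0.0, 167.8]
force: [0.8, 0.3, -0.2]
opening: 0.0006
gripper_force: 0.0
```

```bash
python3 - <<'E'
from loc import *
t=get_obs()["tool_pos"];print(t,(t[:2]-red)@n,(t[:2]-red)@e,get_obs()["force"])
p=sp("wrist")
c=camera_model("wrist");C,b,a,m=blob(p,"red",(480,0,640,330));E=ends(b)
for q in (C,*E):
    w=onplane(c,*q,.014)[:2];print("red",w.round(4),((w-red)@n).round(4),((w-red)@e).round(4))
E
```

```text
[0.55321327 0.09548329 0.07255433] -0.01668611373962226 0.003327406719422586 [ 0.75601662  0.2950009  -0.20712595]
wrist n 4499 along -0.0564..0.0040  b@mid-range -0.0319 b@0 -0.0320 slope deg -0.13 zmax 0.0454 bspan 0.0256Traceback (most recent call last):
  File "<stdin>", line 4, in <module>
  File "m.py", line 5, in blob
    n,l,s,c=cv2.connectedComponentsWithStats(m);i=1+np.argmax(s[1:,4]);m=(l==i).astype(np.uint8)
                                                    ~~~~~~~~~^^^^^^^^^
    return _wrapfunc(a, 'argmax', axis=axis, out=out, **kwds)
    return bound(*args, **kwds)
ValueError: attempt to get argmax of an empty sequence
```

```bash
python3 - <<'E'
from loc import *
c=camera_model("wrist");p,d=snapshot("wrist");cv2.imwrite("pics/w5.png",p)
C,b,a,m=blob(p,"red",(320,60,480,235));E=ends(b);print(a,C,b.tolist())
for q in (C,*E):
    w=onplane(c,*q,.014)[:2];print("red",w.round(4),((w-red)@n).round(4),((w-red)@e).round(4))
S=np.load("scene0.npz");T=np.linalg.inv(S["world_to_cam"]);v,u=np.mgrid[:400,:640];d=S["d"]
P=np.stack([(u-S["cx"])/S["fx"]*d,(v-S["cy"])/S["fy"]*d,d],-1)@T[:3,:3].T+T[:3,3]
k=(d>0)&(P[...,2]>.09)&(P[...,2]<.25)&(P[...,1]>.1)&(P[...,1]<.4)&(P[...,0]>.4)&(P[...,0]<.9)
q=P[k];
for y in np.arange(.1,.4,.05):
    r=q[(q[:,1]>=y)&(q[:,1]<y+.05)]
    if len(r):print(y,len(r),np.percentile(r[:,0],[0,1,5]).round(3))
E
```

```text
1957 [341.56719469 176.06234032] [[331.86865234375, 233.95977783203125], [334.024169921875, 119.71743774414062], [351.39532470703125, 120.04519653320312], [349.23980712890625, 234.28753662109375]]
red [0.5244 0.118 ] -0.0008 -0.0296
red [0.4901 0.1254] -0.0009 -0.0647
red [0.5638 0.1096] -0.0006 0.0107
0.1 1558 [0.742 0.744 0.745]
0.15000000000000002 50 [0.744 0.744 0.744]
0.20000000000000004 420 [0.708 0.709 0.711]
0.25000000000000006 693 [0.699 0.701 0.709]
0.30000000000000004 855 [0.704 0.709 0.71 ]
0.3500000000000001 748 [0.735 0.739 0.743]
```

View pics/w5.png

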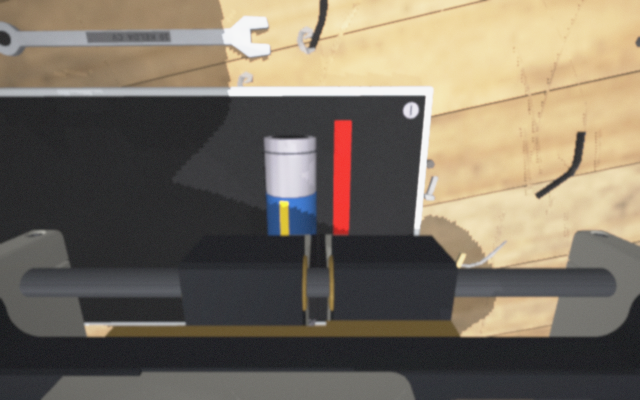

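The wrist view shows the spindle at (290,185) parallel to the red line at (342,176), with 31 mm still to roll. The cabinet is clear of the path.

Emit:
{"fn": "play_rows", "kwargs": {"deltas": [[-0.0021, -0.0095, 0, 0, 0, 0], [-0.0021, -0.0095, 0, 0, 0, 0], [-0.0021, -0.0095, 0, 0, 0, 0], [-0.002, -0.0095, 0, 0, 0, 0], [0, 0, -0.004, 0, 0, 0], [0, 0, -0.005, 0, 0, 0], [0, 0, -0.003, 0, 0, 0], [0, 0, -0.001, 0, 0, 0], [0, 0, 0, 0, 0, 0], [0, 0, 0, 0, 0, 0]]}}

```text
clock: 14.85
tool_pos: [0.5464, 0.0652, 0.0623]
orientation: [-180.0, 0.0, 167.8]
force: [-3.3, -1.1, 10.5]
opening: 0.0007
gripper_force: 5.2
```

Emit:
{"fn": "play_rows", "kwargs": {"deltas": [[0.0005, 0.0024, 0, 0, 0, 0], [0.001, 0.0049, 0, 0, 0, 0], [0.0011, 0.0049, 0, 0, 0, 0], [0.0011, 0.0049, 0, 0, 0, 0], [0.001, 0.0049, 0, 0, 0, 0], [0.0011, 0.0049, 0, 0, 0, 0], [0.001, 0.0049, 0, 0, 0, 0], [0.0011, 0.0049, 0, 0, 0, 0], [0.0011, 0.0049, 0, 0, 0, 0], [0.0005, 0.0024, 0, 0, 0, 0]]}}

```text
clock: 15.85
tool_pos: [0.5548, 0.1012, 0.063]
orientation: [180.0, 0.1, 167.8]
force: [-3.5, 0.7, 13.8]
opening: 0.0004
gripper_force: 7.1
```

Emit:
{"fn": "play_rows", "kwargs": {"deltas": [[0.0005, 0.0024, 0, 0, 0, 0], [0.001, 0.0049, 0, 0, 0, 0], [0.0011, 0.0049, 0, 0, 0, 0], [0.0011, 0.0049, 0, 0, 0, 0], [0.001, 0.0049, 0, 0, 0, 0], [0.0011, 0.0049, 0, 0, 0, 0], [0.0009, 0.0044, 0, 0, 0, 0], [0, 0, 0, 0, 0, 0], [0, 0, 0, 0, 0, 0], [0, 0, 0, 0, 0, 0]]}}

```text
clock: 16.85
tool_pos: [0.5602, 0.1259, 0.0622]
orientation: [179.9, 0.1, 167.8]
force: [-0.6, 1.2, 6.7]
opening: 0.0005
gripper_force: 3.2
```

Emit:
{"fn": "play_rows", "kwargs": {"deltas": [[0, 0, 0.001, 0, 0, 0], [0, 0, 0.002, 0, 0, 0], [0, 0, 0.005, 0, 0, 0], [0, 0, 0.01, 0, 0, 0], [0, 0, 0.02, 0, 0, 0], [0, 0, 0.04, 0, 0, 0], [0, 0, 0.04, 0, 0, 0], [0, 0, 0, 0, 0, 0]]}}

```text
clock: 17.65
tool_pos: [0.5617, 0.1262, 0.1612]
orientation: [179.7, 0.4, 167.8]
force: [0.5, -0.2, -1.0]
opening: 0.0006
gripper_force: 0.0
```

```bash
python3 - <<'E'
from loc import *
t=get_obs()["tool_pos"];print(t,(t[:2]-red)@n,get_obs()["force"])
p=sp("wrist");s=sp("scene")
cv2.imwrite("pics/c6.png",np.hstack([cv2.resize(p,(400,300)),cv2.resize(s[140:300,200:370],(400,300))]))
E
```

```text
[0.5617379  0.12621643 0.16118475] 0.015147384883268611 [ 0.48797988 -0.21584707 -0.95326103]
wrist n 3408 along -0.0565..0.0444  b@mid-range -0.0009 b@0 -0.0009 slope deg 0.02 zmax 0.0453 bspan 0.0255
scene n 410 along -0.0567..0.0675  b@mid-range -0.0075 b@0 -0.0075 slope deg -0.30 zmax 0.0455 bspan 0.0227
```

View pics/c6.png

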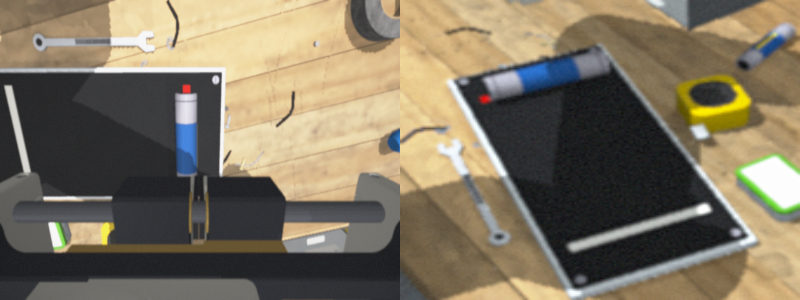

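The spindle lies over the red line and parallel to it, with both neighbouring views agreeing. The tool is clear.

```bash
python3 -c "
from plant import *
print(close_job())"
```

```text
the job is handed in; nothing more can be done
None
```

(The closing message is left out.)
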